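# Write a shelf tag in the tag writer

## Task

Write the green electronic shelf tag: slide it, without forcing it, into the rails of the tag writer, white stripe first, just until the catch clicks and holds it (the contacts behind it are sprung and must not be crushed), then let go and leave it there for at least a second while it is written. Then press the yellow release pad so that it springs loose, slide it out of the rails and set it down upright in the white tray; leave the other things on the counter where they are.

Things in the scene. Friction and masses are not known exactly. Their poses are not given: they have to be found in the camera images.
- writer: Tag writer, fixed; grey base 265 x 215 mm, flat top (deck) at z = 40 mm, spans x -150 to 115, y -45 to 170. Origin on the counter below the middle of the tag bay; +x is the way a tag slides in, z up. Black housing, top z = 95, at y 65 to 170. Every position given below is in this frame, in mm.
- bay_home (a point): Writer (0, 0, 40): nominal place of a latched tag's origin, on the deck. The black latch unit behind the bay (catch, pad, plunger) is clamped up to 14 mm either way along x from nominal, which is not measured, so the true latched place is there too. Two aluminium rails, x -55 to 45: inner walls y +-26; lips from y +-19.5 outward, z 50 to 54, over the tag's flanges.
- bay_mouth (a point): Writer (-105, 0, 40): on the free deck before the rails. A tag with its origin here or further to -x is clear of the lips and can be set down or lifted. From x -85 to -55 flared cheeks, 10 high, without lips, narrow from y +-37 to the rails' +-26.
- pad_nominal (a point): Writer (70, 0, 80): nominal centre of the top of the yellow release pad, 32 x 32 mm, on the latch unit; the real pad is up to 14 mm either way along x, always 70 mm beyond the origin of a latched tag.
- release (a joint): Catch and yellow pad, one piece, moving straight down, m: 0 up (catching), 0.010 at most. From 0.006 on the tag is let go. Spring 1.3 N at the top, 3.8 N at the bottom, plus a few N of rubbing while a tag is latched. It springs up when let go. Its sloped tooth stands 5 mm above the deck; a tag sliding in rides over it, then it clicks up behind the tag's nose.
- plunger (a joint): Brass plunger in the latch unit, moving +x, m: 0 out, 0.018 at the click. Pushes back with 3 N at 0, 5.3 N at 0.018: an unlatched tag is driven out up to 18 mm. From 0.0195 stiff contact buffers add 7 N per mm. Felt at the tool: 4 to 10 N along the rails, and up to as much upward, until the click, then steeply more (16 N in all at 0.0205 to 0.0215). Beyond 0.0228 the contacts are crushed.
- tag: Electronic shelf tag, about 200 g, green with a black display on top; stands upright on the counter. Origin at the centre of its underside, +x towards its nose (the end slid in first, with a white stripe across the top), z up. Slippery foot with side flanges 76 x 50 x 8 mm; on it a body 68 (x) x 34 (y) mm, from z = 8 to 46, to be gripped across its 34 mm width above the rails.
- tray: White open tray, fixed, 140 (x) x 105 (y) x 18 mm high, walls and floor 4 mm. Origin at the centre of its underside, z up.
- label_roll: Roll of blank labels standing on the counter, 68 mm across, 45 mm high, origin at the centre of its underside. To be left alone.
- pen_pot: Blue pot with three pens, 72 mm across, 150 mm high, origin at the centre of its underside. To be left alone.
- sample_book: Stack of coloured sample cards, 60 x 150 x 25 mm, origin at the centre of its underside. To be left alone.
Not all that is in view belongs to the job. Leave any pink look-alike of the tag alone. Of the things that look like the tray, the smaller one is meant.

How it is judged:
By the outcome, as a careful person would: the job done as asked, in the order asked, and still so for the second after the job is handed in, with the robot touching nothing.
It also fails if it takes over 61 s, if anything falls off the work surface, if the arm or the gripper's body presses on something with over 40 N, if the wrist force passes 120 N, or if a joint passes its speed limit or range.

## Robot

A 6-joint arm with a two-finger parallel gripper is mounted at the origin on the work surface. World frame = base frame: x ahead of the robot, y to its left, z up, the work surface at z = 0. Lengths are in mm, angles in rad, forces in N, time in s.
With the tool pointing down it reaches from about 325 to 1000 mm from the base axis. Payload 5.1 kg.
Tool frame: the origin (TCP) lies midway between the tips of the shut fingers; the grasp point (between the pads) lies 19 mm behind it; z points along the fingers, y is the line along which they close (so a half turn about z gives the same grasp; the last joint's range is limited). The gripper opens to 85 mm and grips with 20 to 120 N. Pads are 22 mm wide; open, the fingers measure 114 mm over their backs; the gripper's body (76 mm by 85 mm) begins 54 mm behind the grasp point. The pads swing forward as they close: fully open they stand 13 mm farther back than shut.
Start: joints at [1.193, 0.124, 1.65, -0, 1.367, -0.083], TCP at [188.878, 621.94, 231.322] pointing down, gripper open.
Joint ranges: [-2.61, 2.61], [-1.02, 2.33], [0.03, 2.71], [-1.35, 4.49], [0.32, 2.68], [-2.91, 2.91]. Speed limits (rad/s): [2.57, 2.57, 3.14, 3.14, 3.14, 3.14].

## Interface

Orientations are given as a rotation vector (axis times angle).
In Python, from bench import observe, snapshot, camera_model, job_done gives the robot as it stands.
- The arm moves only by the tool step_arm, never from a script. Its argument "deltas" is a list of rows, each an object with "dp": the shift along the tool's x, y, z in mm, a list of three; "dr": the turn, a rotation vector about the tool's x, y, z in rad, a list of three. A call has 1 to 20 rows; each row is the pose to reach, as a shift and turn from the pose commanded when the call began, along the tool's axes at that moment; what a row does not reach only later rows make up. A row lasts 1/10 s, in which the tool goes at most 50 mm and 8.59 degrees, less where a joint would pass 70% of its speed; a pose out of reach is approached as far as the arm can. A call with a gripper value outside its range is refused whole. "fingers" is the opening, from 0 (shut) to 1 (fully open), set as the call begins (left out, the last holds). The fingers move at their own pace and stop on an object; "grip_force" is the grip in N (left out, the last holds). Time passes only in rows, so rows that repeat a pose let the fingers close. It gives the time, the measured TCP pose, the force, the opening and the grip force at its end, in the units of the state.
- observe(): the state, without advancing time (a new reading comes with each control period).
- snapshot(name): name is "scene" or "top" or "wrist"; returns the picture (420x560x3 uint8, red, green, blue); there is no depth.
- camera_model(name): a dict with "K" (3x3 intrinsics, pixels), "extrinsics" (4x4, takes a point from world to camera coordinates). Camera axes: x right, y down, z forward; pixel columns grow to the right and rows downward; lengths in mm; the calibration is good to about 2 mm. A picture is of the moment at which its call begins: read the wrist's pose just before it. camera_model takes no time and is no camera call; for the wrist camera it gives the pose at the moment of the call.
- job_done(): hands the job in; it is judged then, once.
The state is a dict: "time_s": time; "joint_positions": joint angles; "qvel": joint speeds; "tau": joint torques, N m; "ee_pos": TCP position; "ee_rot": TCP orientation; "force": force on the tool from outside, world axes, zero at the start; "wrist_torque": the same for the moment, N m; "grip_width": finger opening in mm; "grip_force": force on a finger pad.
Only numpy, scipy, OpenCV 4.12 (cv2) and the standard library are available. Lean on these libraries where they do the work, as an engineer would, in place of code of your own. Each camera call takes 0.05 s, during which the arm holds its last target. There are 200 camera calls.

## Working session

There is one attempt and no reset: what is moved stays moved. The work goes in short steps, Python scripts to look and compute and a tool call to move; the robot and the scene stay as the last step left them, time stands still between calls to the robot, and variables do not carry over. Pictures are saved under pics/ and viewed, at most 10 in all, crops included, and the job is handed in when it is done.

Besides the shell and the picture viewer there is one more tool, called after "Request:" as name(argument=value, ...) on one line, values as JSON. step_arm: Moves the arm, as the interface text tells. Its arguments: {"type":"object","properties":{"deltas":{"type":"array","items":{"type":"object","properties":{"dp":{"type":"array","items":{"type":"number"}},"dr":{"type":"array","items":{"type":"number"}}}}},"fingers":{"type":"number"},"grip_force":{"type":"number"}},"required":["deltas"]}

```bash
mkdir -p pics; ls; python3 - <<'E'
from bench import *
import cv2,numpy as np
s=observe();print(s)
for n in("scene","top"):
    im=snapshot(n);cv2.imwrite(f"pics/{n}0.png",im[:,:,::-1]);np.save(f"{n}0.npy",im)
    m=camera_model(n);print(n,np.round(m["K"],1).tolist(),np.round(m["extrinsics"],3).tolist())
E
```

```text
pics
{'time_s': 0.0, 'joint_positions': array([ 1.19339279e+00,  1.24502506e-01,  1.65162161e+00,  2.66839900e-05,
        1.36747365e+00, -8.26100430e-02]), 'qvel': array([ 2.50295413e-03, -1.77725731e-03, -2.08820493e-04, -1.64659676e-03,
        7.41329114e-04,  9.15917298e-05]), 'tau': array([ 4.30266637e-04, -4.23600519e+01, -3.65462673e+01,  3.29991667e-05,
        6.74526149e-03, -3.73258246e-06]), 'ee_pos': array([188.66512424, 621.41107509, 230.08565213]), 'ee_rot': array([-4.61322949e-01, -3.10704752e+00,  3.05685282e-03]), 'force': array([-0.54153153, -0.81891281,  0.31445692]), 'wrist_torque': array([-0.09493979, -0.00883798,  0.04968717]), 'grip_force': 0.0, 'grip_width': 85.24142761100197}
scene [[489.7, 0.0, 290.5], [0.0, 489.7, 214.1], [0.0, 0.0, 1.0]] [[-0.799, 0.601, 0.013, 343.808], [0.42, 0.574, -0.703, -135.598], [-0.43, -0.556, -0.711, 1606.296], [0.0, 0.0, 0.0, 1.0]]
top [[387.4, 0.0, 279.7], [0.0, 387.4, 202.1], [0.0, 0.0, 1.0]] [[0.002, -1.0, -0.004, 18.194], [-0.992, -0.002, -0.125, 432.8], [0.125, 0.005, -0.992, 1051.491], [0.0, 0.0, 0.0, 1.0]]
```

View pics/top0.png

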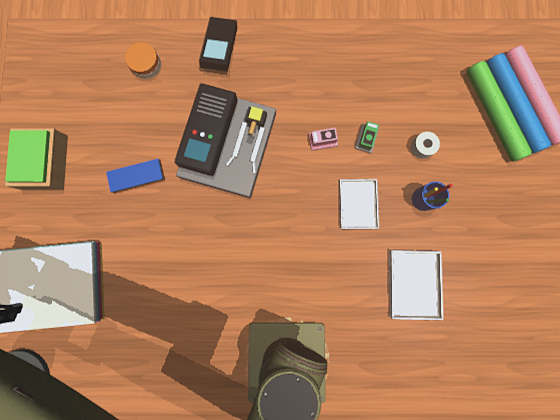

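View pics/scene0.png

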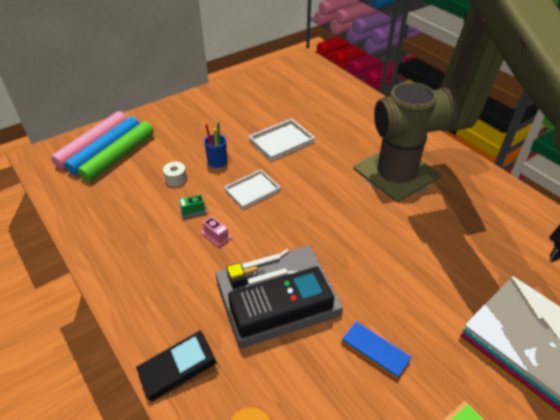

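The top view shows the writer at (228,140), with its latch at (256,113) and mouth facing down. The green tag is at (369,137), the pink one at (323,139), and the small tray at (359,204), with the larger tray at (415,285). Next I'll measure these from the masks.

```bash
cat >h.py <<'E'
from bench import *
import cv2,numpy as np
def ray(m,px,z):
    K=np.array(m["K"]);E=np.array(m["extrinsics"]);R=E[:3,:3];c=-R.T@E[:3,3]
    px=np.atleast_2d(np.float64(px));d=(R.T@np.linalg.inv(K)@np.c_[px,np.ones(len(px))].T).T
    return c+d*((z-c[2])/d[:,2])[:,None]
def hsv(im): return cv2.cvtColor(im,cv2.COLOR_RGB2HSV)
def blob(mask,near=None,roi=None):
    mask=mask.astype(np.uint8)
    if roi: r=np.zeros_like(mask);r[roi[1]:roi[3],roi[0]:roi[2]]=1;mask=mask*r
    c=cv2.findContours(mask,cv2.RETR_EXTERNAL,cv2.CHAIN_APPROX_NONE)[0]
    return max(c,key=cv2.contourArea)
E
python3 - <<'E'
from h import *
im=np.load("top0.npy");H=hsv(im);m=camera_model("top")
def rect(c,z,name):
    w=ray(m,c.reshape(-1,2),z)[:,:2].astype(np.float32);r=cv2.minAreaRect(w);print(name,np.round(r[0],1),np.round(r[1],1),round(r[2],1),np.round(cv2.boxPoints(r),0).tolist())
g=(H[...,0]>45)&(H[...,0]<85)&(H[...,1]>90)&(H[...,2]>40)
rect(blob(g,roi=(350,110,390,165)),46,"tag green")
w=(H[...,1]<60)&(H[...,2]>170)
rect(blob(w,roi=(330,170,385,240)),18,"tray")
y=(H[...,0]>22)&(H[...,0]<35)&(H[...,1]>150)&(H[...,2]>120)
rect(blob(y,roi=(235,95,275,135)),80,"pad")
gr=(H[...,1]<70)&(H[...,2]>60)|(H[...,2]<75)&(H[...,1]<120)
rect(blob(gr,roi=(165,75,285,205)),40,"writer all")
b=(H[...,2]<60)
rect(blob(b,roi=(165,75,245,180)),95,"housing")
a=np.hstack([cv2.resize(im[75:205,170:285],None,fx=3.4,fy=3.4,interpolation=cv2.INTER_CUBIC),cv2.resize(im[110:165,345:395],None,fx=8,fy=8,interpolation=cv2.INTER_CUBIC)[:442]  if 0 else cv2.resize(im[110:165,345:395],(400,442),interpolation=cv2.INTER_CUBIC)])
cv2.imwrite("pics/a.png",a[:,:,::-1])
E
```

```text
tag green [ 622.4 -230.7] [34.5 67.4] 72.5 [[585.0, -237.0], [649.0, -257.0], [660.0, -224.0], [595.0, -204.0]]
tray [ 430.9 -203.2] [138.5 105.4] 0.1 [[362.0, -151.0], [362.0, -256.0], [500.0, -256.0], [500.0, -150.0]]
pad [677.9  67.8] [2.8 0. ] -179.5 [[679.0, 68.0], [679.0, 68.0], [677.0, 68.0], [677.0, 68.0]]
writer all [609.7 174.5] [232.1 278.3] 74.1 [[444.0, 101.0], [712.0, 25.0], [775.0, 248.0], [508.0, 324.0]]
housing [599.2 183.3] [100.3 246. ] 53.8 [[470.0, 215.0], [669.0, 70.0], [728.0, 151.0], [529.0, 296.0]]
```

View pics/a.png

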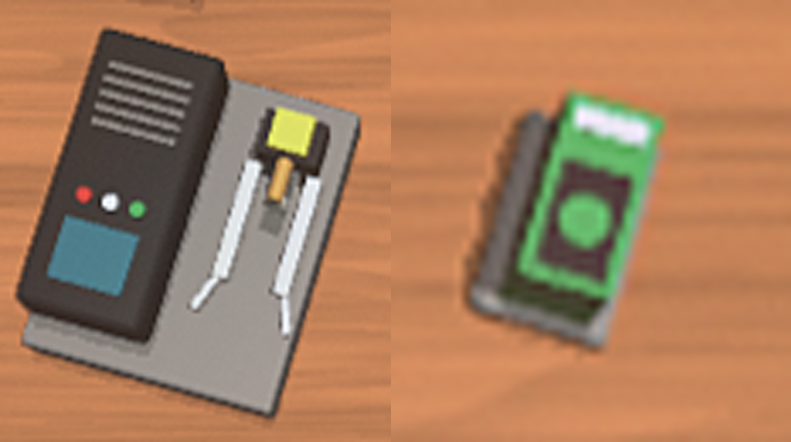

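The left crop shows the writer: pad at (292,132), rails from (255,160)/(315,180) down, flares, and base corners at (358,125), (273,415) and (22,345). The right crop shows the green tag with its white stripe at the top, so the nose points at +x world with yaw about -17.5°.

```bash
python3 - <<'E'
from h import *
im=np.load("top0.npy");H=hsv(im);m=camera_model("top")
P=ray(m,[[170+359.5/3.4-.5,75+122/3.4-.5],[170+273.5/3.4-.5,75+416/3.4-.5],[170+21/3.4-.5,75+345/3.4-.5]],40)[:,:2]
print(P.round(1),np.linalg.norm(P[0]-P[1]),np.linalg.norm(P[2]-P[1]))
L=np.array([[115,-45],[-150,-45],[-150,170.]])
A=L-L.mean(0);B=P-P.mean(0);th=np.arctan2((A[:,0]*B[:,1]-A[:,1]*B[:,0]).sum(),(A*B).sum());R=np.array([[np.cos(th),-np.sin(th)],[np.sin(th),np.cos(th)]])
t=P.mean(0)-R@L.mean(0);print("yaw",np.degrees(th),th,"t",t, "res",(P-t-L@R.T).round(1))
y=(H[...,0]>22)&(H[...,0]<40)&(H[...,1]>110)&(H[...,2]>150)
c=blob(y,roi=(235,95,275,135));w=ray(m,c.reshape(-1,2),80)[:,:2].astype(np.float32);r=cv2.minAreaRect(w);print("pad",r,R.T@(np.array(r[0])-t))
E=np.array(camera_model("wrist")["extrinsics"]);s=observe();print("wristcam",(-E[:3,:3].T@E[:3,3]).round(1),E[:3,:3].round(3).tolist(),camera_model("wrist")["K"])
R0=cv2.Rodrigues(s["ee_rot"])[0];print(R0.round(3),"tool yaw",np.degrees(np.arctan2(R0[1,0],R0[0,0])))
for n,p in(("home",[0,0]),("mouth",[-105,0])): print(n,t+R@p)
E
```

```text
[[693.2  32.4]
 [445.6 101.2]
 [503.8 308.2]] 257.01988081211175 215.07147522104194
yaw -16.03122735696919 -0.27979770051490066 t [599.43371594 104.5958533 ] res [[-4.3  2.8]
 [ 2.7 -1.6]
 [ 1.6 -1.2]]
pad ((669.6672973632812, 86.31056213378906), (32.44064712524414, 32.09855270385742), 75.5066146850586) [72.55197887  1.82159123]
wristcam [115.2 644.  372.9] [[0.292, 0.957, -0.001], [0.913, -0.278, 0.299], [0.286, -0.089, -0.954]] [[376.83426317   0.         284.40728892]
 [  0.         376.83426317 203.93370623]
 [  0.           0.           1.        ]]
[[-0.957  0.291 -0.001]
 [ 0.291  0.957 -0.002]
 [ 0.    -0.002 -1.   ]] tool yaw 163.10784442062453
home [599.43371594 104.5958533 ]
mouth [498.51702679 133.5927816 ]
```

Request:
step_arm(deltas=[{"dp":[-518,-377,0]},{"dp":[-518,-377,0]},{"dp":[-518,-377,0]},{"dp":[-518,-377,0]},{"dp":[-518,-377,0]},{"dp":[-518,-377,0]},{"dp":[-518,-377,0]},{"dp":[-518,-377,0]},{"dp":[-518,-377,0]},{"dp":[-518,-377,0]},{"dp":[-518,-377,0]},{"dp":[-518,-377,0]},{"dp":[-518,-377,0]},{"dp":[-518,-377,0]},{"dp":[-518,-377,0]}])

```text
invalid input at $.deltas[0]: expected keys dp, dr
```

```bash
python3 - <<'E'
from h import *
import json
m=camera_model("wrist");im=snapshot("wrist");np.save("w1.npy",im);cv2.imwrite("pics/w1.png",im[:,:,::-1])
json.dump({k:np.array(v).tolist() for k,v in m.items()},open("w1.json","w"))
s=observe();print(s["time_s"],s["ee_pos"],s["ee_rot"],s["force"],s["qvel"])
E
```

```text
0.15 [188.72678603 621.50021955 230.2994518 ] [-4.61371532e-01 -3.10711626e+00  2.57500674e-03] [-0.94989402 -0.4567736  -0.56913954] [ 0.00070939 -0.00178194 -0.00362503 -0.00017512  0.00095038 -0.00193846]
```

View pics/w1.png

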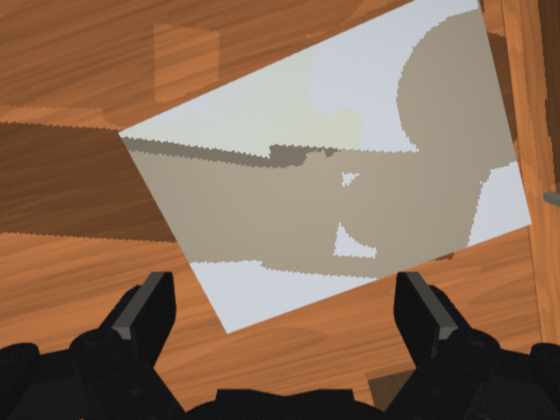

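The arm has not moved because the call was rejected. This picture shows a white sheet below, with the fingers at rows above 270. I'll retry with `dr` included.

Request:
step_arm(deltas=[{"dp":[-549,-376,0],"dr":[0,0,0]},{"dp":[-549,-376,0],"dr":[0,0,0]},{"dp":[-549,-376,0],"dr":[0,0,0]},{"dp":[-549,-376,0],"dr":[0,0,0]},{"dp":[-549,-376,0],"dr":[0,0,0]},{"dp":[-549,-376,0],"dr":[0,0,0]},{"dp":[-549,-376,0],"dr":[0,0,0]},{"dp":[-549,-376,0],"dr":[0,0,0]},{"dp":[-549,-376,0],"dr":[0,0,0]},{"dp":[-549,-376,0],"dr":[0,0,0]},{"dp":[-549,-376,0],"dr":[0,0,0]},{"dp":[-549,-376,0],"dr":[0,0,0]},{"dp":[-549,-376,0],"dr":[0,0,0]},{"dp":[-549,-376,0],"dr":[0,0,0]},{"dp":[-549,-376,0],"dr":[0,0,0]},{"dp":[-549,-376,0],"dr":[0,0,0]}])

```text
time_s: 1.75
ee_pos: [604.4, 103.1, 230.8]
ee_rot: [-0.461, -3.106, -0.0]
force: [-0.3, -0.3, 0.1]
grip_width: 85.5
grip_force: 0.0
```

```bash
python3 - <<'E'
from h import *
import json
s=observe();m=camera_model("wrist");im=snapshot("wrist");np.save("w1.npy",im);cv2.imwrite("pics/w2.png",im[:,:,::-1])
json.dump({k:np.array(v).tolist() for k,v in m.items()},open("w1.json","w"))
print(s["time_s"],s["ee_pos"],abs(s["qvel"]).max())
E
```

```text
1.75 [604.4108993  103.08716119 230.82416886] 0.025079428522488904
```

View pics/w2.png

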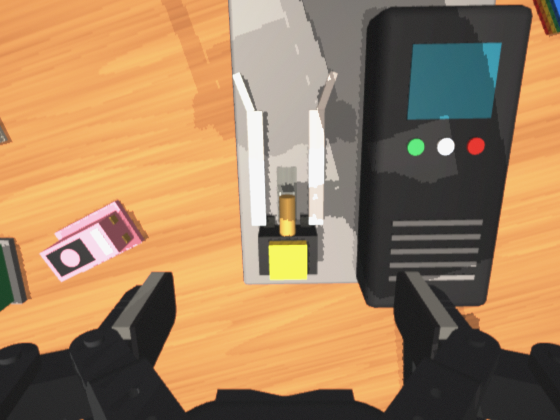

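The wrist view shows the left rail at cols 247–266 and the right at 309–324 (rows 110–225). The yellow pad is at (288,260), the brass plunger at (287,213), and the base's left edge runs from (231,0) to (244,282).

```bash
python3 - <<'E'
from h import *
import json
m=json.load(open("w1.json"));im=np.load("w1.npy");H=hsv(im);g=cv2.cvtColor(im,cv2.COLOR_RGB2GRAY).astype(int)
Le,Re,Lo=[],[],[]
for r in range(120,215,5):
    row=np.convolve(g[r],[1,0,-1],"same")  # + = rising
    a=252+np.argmin(row[252:275]); b=300+np.argmax(row[300:320]);Le.append([a,r]);Re.append([b,r])
print([x[0] for x in Le],[x[0] for x in Re])
L=ray(m,Le,54)[:,:2];R=ray(m,Re,54)[:,:2]
def line(P):
    v=cv2.fitLine(P.astype(np.float32),cv2.DIST_HUBER,0,.01,.01).ravel();d=v[:2]*np.sign(v[0]);return d,v[2:]
(dl,pl),(dr,pr)=line(L),line(R)
print("yaw L,R",np.degrees(np.arctan2(dl[1],dl[0])),np.degrees(np.arctan2(dr[1],dr[0])))
d=(dl+dr)/2;d/=np.linalg.norm(d);n=np.array([-d[1],d[0]]);print("gap (39)",(pr-pl)@n, "mid offset along n",(pr+pl)@n/2)
# base edge
B=[]
for r in range(20,270,10):
    s=H[r,215:250,1].astype(int);B.append([215+np.argmin(np.convolve(s,[1,1,0,-1,-1],"same")[3:-3])+3,r])
print([b[0] for b in B]);W=ray(m,B,40)[:,:2];db,pb=line(W);print("base yaw",np.degrees(np.arctan2(db[1],db[0])),"offset",pb@n-(pr+pl)@n/2)
y=(H[...,0]>22)&(H[...,0]<40)&(H[...,1]>110)&(H[...,2]>120)
c=blob(y,roi=(260,230,320,290));r=cv2.minAreaRect(ray(m,c.reshape(-1,2),80)[:,:2].astype(np.float32));p=np.array(r[0])
print("pad",r,"off n",p@n-(pr+pl)@n/2)
cor=ray(m,[[244.5,282.5]],40)[0,:2];print("corner x along d",cor@d,"pad along d",p@d,"nominal home s",cor@d-115,"true home s",p@d-70)
ends=ray(m,[[256,224.5],[316,223]],54)[:,:2];print("rail ends +45",ends@d-45)
o=(pr+pl)@n/2;hs=p@d-70
print("d",d,"yaw",np.degrees(np.arctan2(d[1],d[0])),"home",d*hs+n*o,"mouth nominal",d*(cor@d-115-105)+n*o)
E
```

```text
[np.int64(262), np.int64(263), np.int64(263), np.int64(263), np.int64(263), np.int64(263), np.int64(263), np.int64(264), np.int64(264), np.int64(264), np.int64(264), np.int64(264), np.int64(264), np.int64(265), np.int64(265), np.int64(265), np.int64(265), np.int64(265), np.int64(265)] [np.int64(309), np.int64(309), np.int64(309), np.int64(309), np.int64(309), np.int64(309), np.int64(309), np.int64(308), np.int64(308), np.int64(308), np.int64(308), np.int64(308), np.int64(308), np.int64(308), np.int64(309), np.int64(308), np.int64(309), np.int64(309), np.int64(308)]
yaw L,R -16.161024 -16.556908
gap (39) 38.413277 mid offset along n 270.8879
[np.int64(229), np.int64(230), np.int64(230), np.int64(230), np.int64(231), np.int64(232), np.int64(232), np.int64(233), np.int64(233), np.int64(234), np.int64(234), np.int64(235), np.int64(236), np.int64(236), np.int64(237), np.int64(237), np.int64(238), np.int64(238), np.int64(239), np.int64(239), np.int64(240), np.int64(240), np.int64(241), np.int64(242), np.int64(242)]
base yaw -16.023216 offset -44.378082
pad ((668.8621826171875, 86.39616394042969), (33.55691909790039, 32.04933166503906), 73.02468872070312) off n 0.39853516440962267
corner x along d 659.6874196250686 pad along d 617.4500625949149 nominal home s 544.6874196250686 true home s 547.4500625949149
rail ends +45 [548.27779364 547.41550713]
d [ 0.9595159  -0.28165436] yaw -16.358967 home [601.58381607 105.72956878] mouth nominal [498.18384357 136.08138679]
```

Request:
step_arm(deltas=[{"dp":[-114,-314,100],"dr":[0,0,0.01]},{"dp":[-114,-314,100],"dr":[0,0,0.01]},{"dp":[-114,-314,100],"dr":[0,0,0.01]},{"dp":[-114,-314,100],"dr":[0,0,0.01]},{"dp":[-114,-314,100],"dr":[0,0,0.01]},{"dp":[-114,-314,100],"dr":[0,0,0.01]},{"dp":[-114,-314,100],"dr":[0,0,0.01]},{"dp":[-114,-314,100],"dr":[0,0,0.01]},{"dp":[-114,-314,100],"dr":[0,0,0.01]},{"dp":[-114,-314,100],"dr":[0,0,0.01]}], fingers=0.85)

```text
time_s: 2.8
ee_pos: [623.2, -229.0, 131.9]
ee_rot: [0.474, 3.105, 0.001]
force: [0.4, -0.2, 0.1]
grip_width: 72.4
grip_force: 0.0
```

```bash
cat >tagw.py <<'E'
from h import *
def tag(ztop,roi=None,name=None):
    s=observe();m=camera_model("wrist");im=snapshot("wrist");H=hsv(im)
    if name: cv2.imwrite(f"pics/{name}.png",im[:,:,::-1])
    g=(H[...,0]>45)&(H[...,0]<85)&(H[...,1]>90)&(H[...,2]>95)
    c=blob(g,roi=roi);w=ray(m,c.reshape(-1,2),ztop)[:,:2].astype(np.float32);r=cv2.minAreaRect(w)
    R=cv2.Rodrigues(s["ee_rot"])[0]
    print("t",s["time_s"],"tcp",s["ee_pos"].round(1),"tool yaw",np.degrees(np.arctan2(R[1,0],R[0,0])).round(2),"tilt",R[:,2].round(4))
    print("tag",np.round(r[0],1),np.round(r[1],1),round(r[2],1),"tool shift",(R.T@np.array([r[0][0]-s["ee_pos"][0],r[0][1]-s["ee_pos"][1],0])).round(1),"bbox",cv2.boundingRect(c))
E
python3 -c "from tagw import *; tag(46,name='w3')"
```

```text
t 2.8 tcp [ 623.2 -229.   131.9] tool yaw 162.66 tilt [ 6.e-04  2.e-04 -1.e+00]
tag [ 622.4 -231.7] [33.9 68.1] 72.6 tool shift [-0.1 -2.8 -0. ] bbox (253, 159, 55, 102)
```

View pics/w3.png

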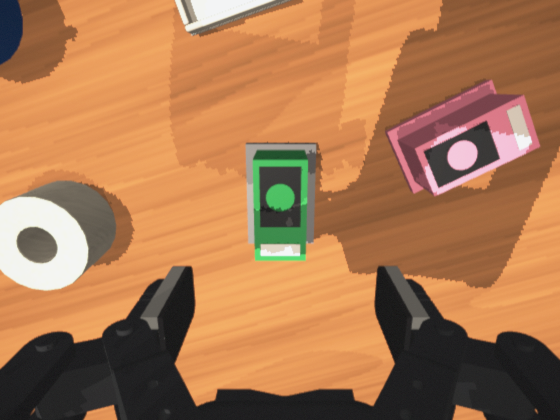

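The wrist view shows the tag at (280,200), stripe towards the bottom, centred between the fingers, with the roll and pink tag well clear. The two measurements agree to 1 mm. Next I'll descend and grip.

Request:
step_arm(deltas=[{"dp":[0,-2.5,50],"dr":[0,0,0]},{"dp":[0,-2.5,90],"dr":[0,0,0]},{"dp":[0,-2.5,110],"dr":[0,0,0]},{"dp":[0,-2.5,115],"dr":[0,0,0]},{"dp":[0,-2.5,115],"dr":[0,0,0]}])

```text
time_s: 3.35
ee_pos: [622.3, -232.0, 16.4]
ee_rot: [-0.474, -3.105, -0.0]
force: [-0.2, 1.0, -0.1]
grip_width: 72.8
grip_force: 0.0
```

Request:
step_arm(deltas=[{"dp":[0,0,0],"dr":[0,0,0]},{"dp":[0,0,0],"dr":[0,0,0]},{"dp":[0,0,0],"dr":[0,0,0]},{"dp":[0,0,0],"dr":[0,0,0]},{"dp":[0,0,0],"dr":[0,0,0]},{"dp":[0,0,0],"dr":[0,0,0]},{"dp":[0,0,0],"dr":[0,0,0]},{"dp":[0,0,0],"dr":[0,0,0]}], fingers=0, grip_force=50)

```text
time_s: 4.15
ee_pos: [623.6, -233.9, 18.7]
ee_rot: [0.477, 3.102, -0.001]
force: [-0.6, 0.9, 6.2]
grip_width: 33.1
grip_force: 52.2
```

Request:
step_arm(deltas=[{"dp":[0,0,-40],"dr":[0,0,0]},{"dp":[0,0,-85],"dr":[0,0,0]},{"dp":[235,314,-90],"dr":[0,0,-0.021]},{"dp":[235,314,-90],"dr":[0,0,-0.021]},{"dp":[235,314,-90],"dr":[0,0,-0.021]},{"dp":[235,314,-90],"dr":[0,0,-0.021]},{"dp":[235,314,-90],"dr":[0,0,-0.021]},{"dp":[235,314,-90],"dr":[0,0,-0.021]},{"dp":[235,314,-90],"dr":[0,0,-0.021]},{"dp":[235,314,-90],"dr":[0,0,-0.021]},{"dp":[235,314,-90],"dr":[0,0,-0.021]},{"dp":[235,314,-65],"dr":[0,0,-0.021]},{"dp":[235,314,-65],"dr":[0,0,-0.021]},{"dp":[235,314,-65],"dr":[0,0,-0.021]}])

```text
time_s: 5.55
ee_pos: [491.4, 136.1, 80.6]
ee_rot: [-0.445, -3.108, 0.001]
force: [0.3, -0.5, -1.8]
grip_width: 33.0
grip_force: 51.1
```

```bash
python3 -c "
from tagw import *; tag(65+46,name='w4'); s=observe(); print(s['force'],s['grip_width'],s['grip_force'])"
```

```text
t 5.55 tcp [491.4 136.1  80.6] tool yaw 163.7 tilt [-2.3e-03 -5.0e-04 -1.0e+00]
tag [483.7 138.3] [33.4 76.1] 73.7 tool shift [ 8.  -0.1  0. ] bbox (233, 190, 104, 200)
[ 0.28952464  0.6331587  -2.00214442] 33.23397145412297 51.07616901397705
```

View pics/w4.png

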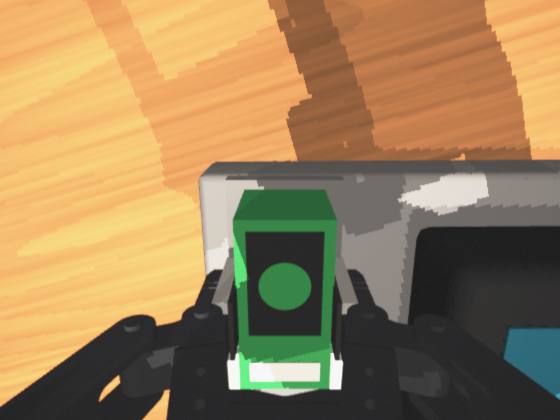

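The tag is held upright and square over the free deck, display at (285,285) and stripe towards the bottom, centred between the fingers. Next I'll lower it to the deck.

Request:
step_arm(deltas=[{"dp":[0,1,14],"dr":[0,0,0]},{"dp":[0,1,20],"dr":[0,0,0]},{"dp":[0,1,21],"dr":[0,0,0]},{"dp":[0,1,21],"dr":[0,0,0]}])

```text
time_s: 6.0
ee_pos: [492.2, 137.5, 59.9]
ee_rot: [-0.445, -3.109, 0.0]
force: [0.5, -0.6, -1.6]
grip_width: 32.9
grip_force: 51.3
```

Request:
step_arm(deltas=[{"dp":[0,0,0.7],"dr":[0,0,0]},{"dp":[0,0,0.7],"dr":[0,0,0]}])

```text
time_s: 6.2
ee_pos: [492.6, 137.7, 59.9]
ee_rot: [0.444, 3.11, 0.0]
force: [-0.4, -0.4, -1.8]
grip_width: 33.4
grip_force: 51.3
```

Request:
step_arm(deltas=[{"dp":[0,0,1],"dr":[0,0,0]},{"dp":[0,0,1],"dr":[0,0,0]}])

```text
time_s: 6.4
ee_pos: [492.6, 137.8, 58.9]
ee_rot: [0.444, 3.109, 0.0]
force: [-0.7, 0.4, -1.5]
grip_width: 33.1
grip_force: 51.3
```

Request:
step_arm(deltas=[{"dp":[0,0,0.8],"dr":[0,0,0]},{"dp":[0,0,0.8],"dr":[0,0,0]}])

```text
time_s: 6.6
ee_pos: [492.9, 137.8, 58.7]
ee_rot: [0.444, 3.109, 0.0]
force: [-2.3, -0.0, 4.3]
grip_width: 33.2
grip_force: 51.9
```

Request:
step_arm(deltas=[{"dp":[0,0,-0.8],"dr":[0,0,0]},{"dp":[-8,0,-0.8],"dr":[0,0,0]},{"dp":[-16,0,-0.8],"dr":[0,0,0]},{"dp":[-22,-0.3,-0.8],"dr":[0,0,0]},{"dp":[-28,-0.3,-0.8],"dr":[0,0,0]}])

```text
time_s: 7.1
ee_pos: [520.0, 129.4, 58.8]
ee_rot: [0.445, 3.11, 0.0]
force: [-1.6, 0.2, 2.8]
grip_width: 33.2
grip_force: 51.7
```

Request:
step_arm(deltas=[{"dp":[-6,0,0],"dr":[0,0,0]},{"dp":[-12,0,0],"dr":[0,0,0]},{"dp":[-18,0,0],"dr":[0,0,0]}])

```text
time_s: 7.4
ee_pos: [537.1, 124.4, 58.8]
ee_rot: [0.444, 3.11, 0.0]
force: [-1.2, 1.5, 3.7]
grip_width: 32.8
grip_force: 51.8
```

Request:
step_arm(deltas=[{"dp":[-6,0,-0.4],"dr":[0,0,0]},{"dp":[-12,0,-0.4],"dr":[0,0,0]},{"dp":[-18,0,-0.4],"dr":[0,0,0]},{"dp":[-24,0,-0.4],"dr":[0,0,0]}])

```text
time_s: 7.8
ee_pos: [559.9, 117.6, 58.8]
ee_rot: [-0.444, -3.11, 0.0]
force: [-1.2, 0.9, 1.3]
grip_width: 33.3
grip_force: 51.7
```

Request:
step_arm(deltas=[{"dp":[-5,0,0],"dr":[0,0,0]},{"dp":[-10,0,0],"dr":[0,0,0]},{"dp":[-15,0,0],"dr":[0,0,0]}])

```text
time_s: 8.1
ee_pos: [574.2, 113.5, 58.9]
ee_rot: [-0.444, -3.11, 0.0]
force: [-1.1, 1.1, -0.4]
grip_width: 33.4
grip_force: 51.6
```

Request:
step_arm(deltas=[{"dp":[-3,0,0],"dr":[0,0,0]},{"dp":[-6,0,0],"dr":[0,0,0]},{"dp":[-9,0,0],"dr":[0,0,0]}])

```text
time_s: 8.4
ee_pos: [582.6, 111.0, 58.9]
ee_rot: [-0.444, -3.11, 0.0]
force: [-0.1, 0.1, -0.4]
grip_width: 32.8
grip_force: 51.5
```

Request:
step_arm(deltas=[{"dp":[-2,0,0],"dr":[0,0,0]},{"dp":[-4,0,0],"dr":[0,0,0]}])

```text
time_s: 8.6
ee_pos: [586.3, 110.0, 58.9]
ee_rot: [-0.444, -3.109, 0.0]
force: [-1.5, 0.5, -0.1]
grip_width: 33.4
grip_force: 51.4
```

Request:
step_arm(deltas=[{"dp":[-2,0,0],"dr":[0,0,0]},{"dp":[-4,0,0],"dr":[0,0,0]}])

```text
time_s: 8.8
ee_pos: [589.0, 109.2, 58.9]
ee_rot: [-0.444, -3.106, 0.0]
force: [-6.7, 2.8, 4.2]
grip_width: 33.2
grip_force: 51.9
```

Request:
step_arm(deltas=[{"dp":[-2,0,0],"dr":[0,0,0]},{"dp":[-4,0,0],"dr":[0,0,0]}])

```text
time_s: 9.0
ee_pos: [592.5, 108.2, 58.9]
ee_rot: [-0.444, -3.106, 0.0]
force: [-7.5, 1.5, 4.2]
grip_width: 33.4
grip_force: 52.0
```

Request:
step_arm(deltas=[{"dp":[-2,0,0],"dr":[0,0,0]},{"dp":[-4,0,0],"dr":[0,0,0]}])

```text
time_s: 9.2
ee_pos: [596.6, 107.0, 58.9]
ee_rot: [-0.444, -3.106, 0.0]
force: [-6.2, 1.3, 3.1]
grip_width: 33.4
grip_force: 52.0
```

Request:
step_arm(deltas=[{"dp":[-1,0,0],"dr":[0,0,0]},{"dp":[-2,0,0],"dr":[0,0,0]}])

```text
time_s: 9.4
ee_pos: [598.4, 106.5, 59.0]
ee_rot: [-0.444, -3.106, -0.0]
force: [-7.0, 1.6, 4.1]
grip_width: 33.0
grip_force: 52.0
```

Request:
step_arm(deltas=[{"dp":[-1,0,0],"dr":[0,0,0]},{"dp":[-2,0,0],"dr":[0,0,0]}])

```text
time_s: 9.6
ee_pos: [600.2, 106.0, 59.0]
ee_rot: [-0.443, -3.106, -0.0]
force: [-7.9, 1.8, 4.6]
grip_width: 33.3
grip_force: 52.0
```

Request:
step_arm(deltas=[{"dp":[-1,0,0],"dr":[0,0,0]},{"dp":[-1.5,0,0],"dr":[0,0,0]}])

```text
time_s: 9.8
ee_pos: [601.6, 105.6, 58.9]
ee_rot: [-0.443, -3.106, -0.0]
force: [-7.1, 1.7, 4.2]
grip_width: 32.9
grip_force: 52.0
```

Request:
step_arm(deltas=[{"dp":[-1,0,0],"dr":[0,0,0]},{"dp":[-1,0,0],"dr":[0,0,0]}])

```text
time_s: 10.0
ee_pos: [602.8, 105.3, 58.9]
ee_rot: [-0.443, -3.107, -0.0]
force: [-3.2, 1.5, 0.5]
grip_width: 33.6
grip_force: 51.7
```

Request:
step_arm(deltas=[{"dp":[-0.5,0,0],"dr":[0,0,0]},{"dp":[-0.5,0,0],"dr":[0,0,0]}])

```text
time_s: 10.2
ee_pos: [603.7, 105.0, 58.9]
ee_rot: [-0.444, -3.108, -0.0]
force: [-5.2, 0.9, 1.8]
grip_width: 33.4
grip_force: 51.8
```

Request:
step_arm(deltas=[{"dp":[0.7,0,0],"dr":[0,0,0]},{"dp":[1.4,0,0],"dr":[0,0,0]},{"dp":[1.4,0,0],"dr":[0,0,0]}])

```text
time_s: 10.5
ee_pos: [603.6, 105.0, 58.8]
ee_rot: [0.444, 3.109, 0.0]
force: [0.4, 1.1, -2.4]
grip_width: 33.5
grip_force: 51.2
```

Request:
step_arm(deltas=[{"dp":[1,0,0],"dr":[0,0,0]},{"dp":[1,0,0],"dr":[0,0,0]}])

```text
time_s: 10.7
ee_pos: [603.4, 105.0, 58.8]
ee_rot: [0.444, 3.107, 0.0]
force: [5.3, 0.2, -6.8]
grip_width: 33.2
grip_force: 50.7
```

The catch holds the tag against a 5 N pull. I'll relieve the load and let go.

Request:
step_arm(deltas=[{"dp":[-1.2,0,0],"dr":[0,0,0]},{"dp":[-1.2,0,0],"dr":[0,0,0]}])

```text
time_s: 10.9
ee_pos: [603.5, 105.0, 58.9]
ee_rot: [-0.444, -3.11, -0.0]
force: [1.5, 0.6, -4.0]
grip_width: 33.2
grip_force: 51.0
```

Request:
step_arm(deltas=[{"dp":[0,0,0],"dr":[0,0,0]},{"dp":[0,0,0],"dr":[0,0,0]},{"dp":[0,0,0],"dr":[0,0,0]},{"dp":[0,0,0],"dr":[0,0,0]},{"dp":[0,0,-20],"dr":[0,0,0]},{"dp":[0,0,-60],"dr":[0,0,0]},{"dp":[0,0,-100],"dr":[0,0,0]},{"dp":[0,0,-120],"dr":[0,0,0]},{"dp":[0,0,-120],"dr":[0,0,0]}], fingers=0.6)

```text
time_s: 11.8
ee_pos: [606.0, 105.2, 184.3]
ee_rot: [0.443, 3.102, 0.003]
force: [0.5, -0.3, -0.8]
grip_width: 51.5
grip_force: 0.0
```

```bash
python3 -c "
from tagw import *; tag(86,name='w5')
m=camera_model('wrist');im=cv2.imread('pics/w5.png')[:,:,::-1];H=hsv(im)
y=(H[...,0]>22)&(H[...,0]<40)&(H[...,1]>110)&(H[...,2]>100)
c=blob(y);r=cv2.minAreaRect(ray(m,c.reshape(-1,2),80)[:,:2].astype(np.float32));print('pad',r,cv2.boundingRect(c))"
```

```text
t 11.8 tcp [606.  105.2 184.3] tool yaw 163.74 tilt [ 8.6e-03  7.0e-04 -1.0e+00]
tag [599.9 106. ] [34.1 72.8] 73.6 tool shift [ 6.1 -0.9 -0.1] bbox (257, 141, 52, 106)
pad ((665.0835571289062, 86.74920654296875), (32.783119201660156, 32.90741729736328), 73.6072998046875) (261, 266, 46, 41)
```

View pics/w5.png

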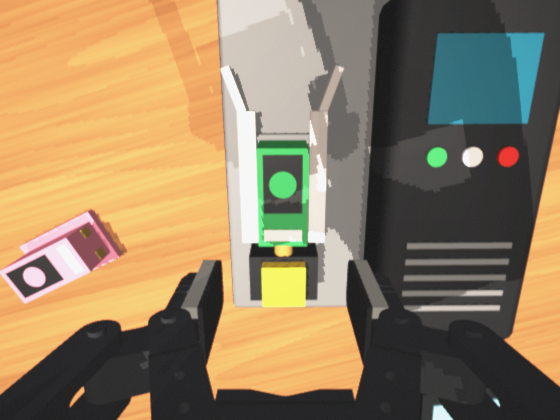

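The tag sits latched between the rails at (283,195), its nose against the plunger at (283,250), with the pad at (284,285). Next I'll shut the fingers and move above the pad.

Request:
step_arm(deltas=[{"dp":[-35,0,0],"dr":[0,0,0]},{"dp":[-69,0,0],"dr":[0,0,0]},{"dp":[-69,0,0],"dr":[0,0,0]},{"dp":[-69,0,0],"dr":[0,0,0]},{"dp":[-69,0,0],"dr":[0,0,0]},{"dp":[-69,0,0],"dr":[0,0,0]},{"dp":[-69,0,30],"dr":[0,0,0]},{"dp":[-69,0,60],"dr":[0,0,0]},{"dp":[-69,0,80],"dr":[0,0,0]},{"dp":[-69,0,85],"dr":[0,0,0]},{"dp":[-69,0,85],"dr":[0,0,0]},{"dp":[-69,0,85],"dr":[0,0,0]}], fingers=0)

```text
time_s: 13.05
ee_pos: [670.5, 85.9, 95.8]
ee_rot: [0.444, 3.108, 0.001]
force: [-0.1, 0.4, 0.4]
grip_width: 0.1
grip_force: 0.0
```

Request:
step_arm(deltas=[{"dp":[0,0,8],"dr":[0,0,0]},{"dp":[0,0,14],"dr":[0,0,0]},{"dp":[0,0,18],"dr":[0,0,0]},{"dp":[0,0,20],"dr":[0,0,0]},{"dp":[0,0,20],"dr":[0,0,0]}])

```text
time_s: 13.55
ee_pos: [670.0, 85.7, 74.2]
ee_rot: [0.444, 3.109, 0.0]
force: [-0.2, -0.0, 2.9]
grip_width: 0.1
grip_force: 1.2
```

Request:
step_arm(deltas=[{"dp":[0,0,2],"dr":[0,0,0]},{"dp":[0,0,4],"dr":[0,0,0]},{"dp":[0,0,4],"dr":[0,0,0]}])

```text
time_s: 13.85
ee_pos: [670.0, 85.7, 70.3]
ee_rot: [0.444, 3.109, 0.0]
force: [-0.1, 0.2, 4.3]
grip_width: -0.2
grip_force: 1.7
```

```bash
python3 -c "
from tagw import *; tag(86)"
```

```text
t 13.85 tcp [670.   85.7  70.3] tool yaw 163.74 tilt [ 8.e-04  0.e+00 -1.e+00]
tag [587.2 109.6] [33.7 30.7] 73.7 tool shift [86.2 -0.2 -0.1] bbox (228, 0, 111, 106)
```

Request:
step_arm(deltas=[{"dp":[0,0,-20],"dr":[0,0,0]},{"dp":[0,0,-60],"dr":[0,0,0]},{"dp":[30,0,-90],"dr":[0,0,0]},{"dp":[70,0,-90],"dr":[0,0,0]},{"dp":[92,0,-90],"dr":[0,0,0]},{"dp":[92,0,-90],"dr":[0,0,0]},{"dp":[92,0,-90],"dr":[0,0,0]},{"dp":[92,0,-90],"dr":[0,0,0]}], fingers=0.6)

```text
time_s: 14.7
ee_pos: [581.9, 111.2, 159.7]
ee_rot: [-0.445, -3.11, 0.0]
force: [-0.2, -0.1, -0.3]
grip_width: 51.2
grip_force: 0.0
```

```bash
python3 -c "
from tagw import *; tag(86,name='w6')"
```

```text
t 14.7 tcp [581.9 111.2 159.7] tool yaw 163.72 tilt [-3.e-04 -2.e-04 -1.e+00]
tag [567.4 115.3] [33.5 71.4] 73.9 tool shift [15.1 -0.1  0. ] bbox (255, 134, 59, 116)
```

View pics/w6.png

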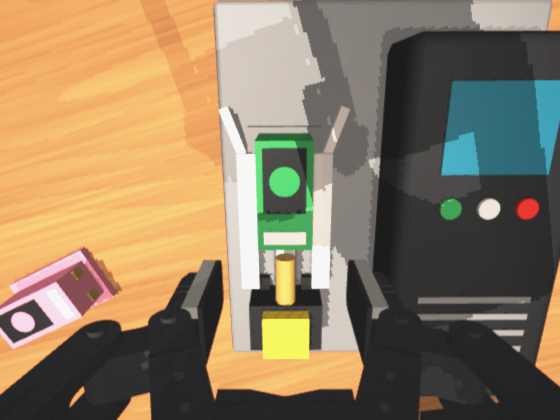

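The tag sprung back about 33 mm and is free, with its body at (285,190), the plunger fully out at (285,280) and the pad up. Next I'll regrip it.

Request:
step_arm(deltas=[{"dp":[13.5,0,0],"dr":[0,0,0]},{"dp":[13.5,0,40],"dr":[0,0,0]},{"dp":[13.5,0,75],"dr":[0,0,0]},{"dp":[13.5,0,95],"dr":[0,0,0]},{"dp":[13.5,0,100.5],"dr":[0,0,0]},{"dp":[13.5,0,100.5],"dr":[0,0,0]}])

```text
time_s: 15.35
ee_pos: [567.7, 115.2, 58.7]
ee_rot: [-0.444, -3.108, 0.001]
force: [0.7, -0.9, 0.3]
grip_width: 51.4
grip_force: 0.0
```

Request:
step_arm(deltas=[{"dp":[0,0,0],"dr":[0,0,0]},{"dp":[0,0,0],"dr":[0,0,0]},{"dp":[0,0,0],"dr":[0,0,0]},{"dp":[0,0,0],"dr":[0,0,0]},{"dp":[0,0,0],"dr":[0,0,0]},{"dp":[0,0,0],"dr":[0,0,0]}], fingers=0, grip_force=50)

```text
time_s: 15.95
ee_pos: [569.9, 115.4, 61.5]
ee_rot: [0.444, 3.107, 0.001]
force: [-0.7, 0.1, 6.3]
grip_width: 33.0
grip_force: 53.2
```

Request:
step_arm(deltas=[{"dp":[0,0,-0.6],"dr":[0,0,0]},{"dp":[10,0,-0.6],"dr":[0,0,0]},{"dp":[20,0,-0.6],"dr":[0,0,0]},{"dp":[30,0,-0.6],"dr":[0,0,0]},{"dp":[40,0,-0.6],"dr":[0,0,0]}])

```text
time_s: 16.45
ee_pos: [530.7, 126.6, 61.5]
ee_rot: [0.444, 3.106, 0.001]
force: [2.6, -1.2, 5.8]
grip_width: 32.8
grip_force: 53.2
```

Request:
step_arm(deltas=[{"dp":[15,0,0],"dr":[0,0,0]},{"dp":[30,0,0],"dr":[0,0,0]},{"dp":[45,0,0],"dr":[0,0,0]},{"dp":[46,0,0],"dr":[0,0,0]},{"dp":[46,0,0],"dr":[0,0,0]}])

```text
time_s: 16.95
ee_pos: [485.3, 139.8, 61.5]
ee_rot: [0.443, 3.109, 0.001]
force: [-2.8, 0.2, 10.0]
grip_width: 33.0
grip_force: 53.9
```

Request:
step_arm(deltas=[{"dp":[0,0,-30],"dr":[0,0,0]},{"dp":[0,0,-60],"dr":[0,0,0]},{"dp":[-44,-344,-60],"dr":[0,0,0]},{"dp":[-44,-344,-60],"dr":[0,0,0]},{"dp":[-44,-344,-60],"dr":[0,0,0]},{"dp":[-44,-344,-60],"dr":[0,0,0]},{"dp":[-44,-344,-60],"dr":[0,0,0]},{"dp":[-44,-344,-60],"dr":[0,0,0]},{"dp":[-44,-344,-60],"dr":[0,0,0]},{"dp":[-44,-344,-60],"dr":[0,0,0]},{"dp":[-44,-344,-60],"dr":[0,0,0]},{"dp":[-44,-344,-20],"dr":[0,0,0]},{"dp":[-44,-344,10],"dr":[0,0,0]},{"dp":[-44,-344,26],"dr":[0,0,0]},{"dp":[-44,-344,31],"dr":[0,0,0]},{"dp":[-44,-344,31],"dr":[0,0,0]}])

```text
time_s: 18.55
ee_pos: [431.1, -201.4, 28.2]
ee_rot: [-0.441, -3.108, -0.002]
force: [-0.3, -0.1, -1.8]
grip_width: 32.8
grip_force: 52.3
```

Request:
step_arm(deltas=[{"dp":[0,0,2],"dr":[0,0,0]},{"dp":[0,0,2],"dr":[0,0,0]}])

```text
time_s: 18.75
ee_pos: [432.6, -203.3, 28.1]
ee_rot: [0.443, 3.109, -0.001]
force: [-0.1, 0.1, -2.2]
grip_width: 32.8
grip_force: 52.3
```

Request:
step_arm(deltas=[{"dp":[0,0,1],"dr":[0,0,0]},{"dp":[0,0,1],"dr":[0,0,0]}])

```text
time_s: 18.95
ee_pos: [432.1, -203.5, 26.6]
ee_rot: [0.444, 3.109, -0.001]
force: [-0.7, 0.9, -1.5]
grip_width: 33.1
grip_force: 52.3
```

Request:
step_arm(deltas=[{"dp":[0,0,1],"dr":[0,0,0]},{"dp":[0,0,1],"dr":[0,0,0]}])

```text
time_s: 19.15
ee_pos: [432.1, -203.5, 25.6]
ee_rot: [0.445, 3.109, -0.0]
force: [-1.4, -0.0, -0.3]
grip_width: 33.3
grip_force: 52.5
```

Request:
step_arm(deltas=[{"dp":[0,0,0.6],"dr":[0,0,0]},{"dp":[0,0,0.6],"dr":[0,0,0]}])

```text
time_s: 19.35
ee_pos: [432.3, -203.6, 25.5]
ee_rot: [0.444, 3.109, -0.001]
force: [-2.3, 1.3, 4.4]
grip_width: 32.9
grip_force: 53.1
```

Contact with the tray floor. I'll open the fingers and retreat.

Request:
step_arm(deltas=[{"dp":[0,0,0],"dr":[0,0,0]},{"dp":[0,0,0],"dr":[0,0,0]},{"dp":[0,0,0],"dr":[0,0,0]},{"dp":[0,0,0],"dr":[0,0,0]},{"dp":[0,0,-20],"dr":[0,0,0]},{"dp":[0,0,-60],"dr":[0,0,0]},{"dp":[0,0,-110],"dr":[0,0,0]},{"dp":[0,0,-150],"dr":[0,0,0]},{"dp":[0,0,-150],"dr":[0,0,0]},{"dp":[0,0,-150],"dr":[0,0,0]},{"dp":[0,0,-150],"dr":[0,0,0]}], fingers=0.6)

```text
time_s: 20.45
ee_pos: [431.0, -202.8, 172.9]
ee_rot: [-0.444, -3.108, -0.002]
force: [0.2, 0.5, -1.0]
grip_width: 51.3
grip_force: 0.0
```

```bash
python3 -c "
from tagw import *; tag(50,name='w7');s=observe();print(s['force'],abs(s['qvel']).max())"
```

```text
t 20.45 tcp [ 431.  -202.8  172.9] tool yaw 163.74 tilt [-0.0023  0.0014 -1.    ]
tag [ 432.1 -203.4] [34.  67.3] 73.7 tool shift [-1.3 -0.3 -0. ] bbox (260, 152, 48, 89)
[ 0.77891852  0.25406365 -0.20449674] 0.0077456199677073175
```

View pics/w7.png

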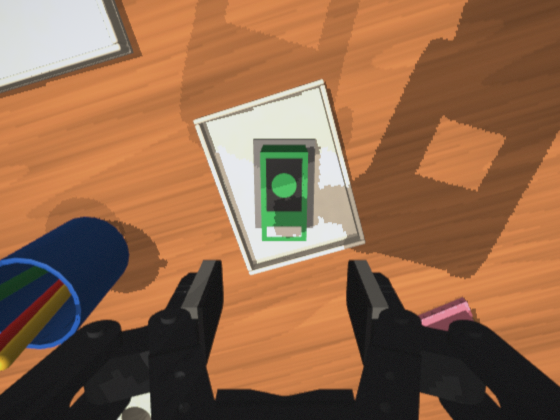

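The tag stands upright in the middle of the small tray at (284,190), and nothing is touching it. I'll hand the job in.

```bash
python3 -c "from bench import *; print(job_done())"
```

```text
the job is handed in; nothing more can be done
None
```

The green tag clicked into the writer and stood there untouched for over a second. I then released it with the pad, slid it out, set it upright in the small white tray, and handed the job in at about 20 s on the robot's clock.

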